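# Tamp the potatoes level and clip the lunch box shut

### The arm

A 6-joint arm with a two-finger parallel gripper is mounted at the origin on the work surface. World frame = base frame: x ahead of the robot, y to its left, z up, the work surface at z = 0. Lengths are in mm, angles in rad, forces in N, time in s.
With the tool pointing down it reaches from about 400 to 925 mm from the base axis. Payload 12.5 kg.
Tool frame: the origin (TCP) lies on the front face of the gripper's body, between the roots of the fingers; the fingertips stand 78 mm ahead of it and the grasp point (between the pads) lies 59 mm ahead of it (env.nose_length is the distance from the TCP to the fingertips, in mm); z points along the fingers, y is the line along which they close (so a half turn about z gives the same grasp; the last joint's range is limited). The gripper opens to 95 mm and grips with 3 to 60 N. Pads are 20 mm wide; open, the fingers measure 119 mm over their backs; the gripper's body (75 mm by 180 mm) begins 59 mm behind the grasp point.
Start: joints at [1.16, 0.491, 1.559, -0, 1.092, -0.106], TCP at [187.544, 596.209, 292.261] pointing down, gripper open.
Joint ranges: [-3.1, 3.1], [-0.84, 2.19], [0.05, 2.79], [-1.13, 4.28], [0.06, 2.93], [-2.69, 2.69]. Speed limits (rad/s): [2.22, 2.22, 2.79, 3.14, 3.14, 3.14].

### API

Orientations are given as [roll, pitch, yaw] about the fixed x, y, z axes, in that order (R = Rz(yaw) Ry(pitch) Rx(roll)).
In Python, from cell import env gives the robot as it stands.
- The arm moves only by the tool jog_arm, never from a script. Its argument "motion" is a list of rows, each a list of 7 numbers: the turn, a rotation vector about the tool's x, y, z in degrees, then the shift along the tool's x, y, z in mm, then the finger opening in mm, from 0 to 95.1. In form: [[wx, wy, wz, x, y, z, hand], ...]. A call has 1 to 10 rows; each row shifts and turns the commanded pose from where the row before left it, along the tool's axes as they then stand; what a row does not reach is not made up. A row lasts 1/8 s, in which the tool goes at most 62.5 mm and 10.7 degrees, less where a joint would pass 70% of its speed; a pose out of reach is approached as far as the arm can. A call is refused whole if a number of a shift passes 62.5 or a number of a turn 10.7, either way. A call with a gripper value outside its range is refused whole. The fingers move at their own pace and stop on an object; the grip force is fixed at half the most. Time passes only in rows, so rows that do not move let the fingers close. It gives the time, the measured TCP pose, the force, the opening and the grip force at its end, in the units of the state.
- env.state(): the state, without advancing time (a new reading comes with each control period).
- env.read_camera(name): name is "side" or "top"; returns a dict with "color" (384x512x3 uint8, red, green, blue), "z_map" (384x512 float32, mm along the optical axis (not along the pixel's ray), 0 where there is no reading), "camera_matrix" (3x3 intrinsics, pixels), "k1" (the pictures are not rectified: a ray, as slopes to the right and down, at radius r is drawn at 1 + k1 r^2 times it, then the intrinsics apply), "world_to_cam" (4x4, takes a point from world to camera coordinates). Camera axes: x right, y up, looking along -z (the intrinsics and any distortion apply to the point x, -y, -z); pixel columns grow to the right and rows downward; lengths in mm; the calibration is good to about 2 mm. A picture is of the moment at which its call begins.
- env.job_done(): hands the job in; it is judged then, once.
Trained networks look in the newest picture that a camera, given by its name, has taken for a name from the list of things; names that differ only in an ending like _2 or _b are one class to them, and where a whole thing is asked for, a point or a joint stands for the part that bears it (a point fixed in the world has none). Each returns a list of dicts, best first, with "score" (0 to 1); they miss things now and then, are a little off and sometimes report something else, mostly with a low value. They report only what shows in the picture. A call takes as long as a camera call. They do not tell look-alikes from the thing itself.
- env.recognise(camera, thing): "location" ([column, row] in pixels, amid what is visible of it).
The state is a dict: "t": time; "joints": joint angles; "qvel": joint speeds; "tau": joint torques, N m; "eef_pos": TCP position; "tcp_rot": TCP orientation; "ft_force": force on the tool from outside, world axes, zero at the start; "moment": the same for the moment, N m; "opening": opening from 0.0 (shut) to 1.0 (fully open); "grip_force": force on a finger pad.
Only numpy, scipy, OpenCV 4.12 (cv2) and the standard library are available. Lean on these libraries where they do the work, as an engineer would, in place of code of your own. Each camera call takes 0.05 s, during which the arm holds its last target. There are 200 camera calls.

### The job

Press the small potatoes in the steel lunch box down with the beech tamper, firmly but without crushing them, until they all lie in one level layer below the rim, then stand the tamper back upright in its bamboo tray. After that swing the lid fully shut and only then fold its clip down flat against the front of the box. Keep the gripper off the potatoes, do not use the lid to force them down, and leave the other things on the counter where they are.

Things in the scene. Friction and masses are not known exactly. Their poses are not given: they have to be found in the camera images.
- lunchbox: stainless lunch box, open on top, outside 106 (own x) x 156 (own y) x 47 mm high, walls and floor 3 mm thick, so inside 100 x 150 x 44 mm; origin at the centre of its underside on the counter, z up; the lid's hinge runs along its +x long side, its -x long side is the front. The box stays put on the counter.
- lid (a joint): stainless lid hinged along the box's +x long side (110 x 160 mm, 4 mm thick, with a raised panel), rad: 0 = shut on the rim, grows as it opens, 1.57 = upright, starts at about 1.75 to 1.95 leaning away, stop at 2.0. The hinge is stiff (about 0.12 N m): the lid stays wherever it is left and has to be pushed all the way. Its rotation axis is the box's own +y axis (right-hand rule).
- lid_hinge (a point): middle of the lid's hinge line, 55 mm from the box's origin along the box's +x, 47.5 mm above the counter
- lid_front (a point): middle of the lid's free long edge, on its outer face; 110 mm from the hinge line; 51 mm above the counter when shut
- clip (a joint): dark steel clip: a flap 46 mm wide and 29 mm long hinged on the middle of the lid's free edge, rad: 0 = folded down flat against the box's front wall (when the lid is shut), 1.57 = sticking straight out from the lid's edge, in the lid's plane, max 2.1; starts at about 1.35 to 1.85. Stays where it is left; about 0.03 N m to turn.
- clip_hinge (a point): middle of the clip's hinge line; with the lid shut it lies 56.5 mm from the box's origin along the box's -x and 48.5 mm above the counter
- clip_end (a point): middle of the clip's free end, 29 mm from its hinge line
- tamper: beech tamper, a turned upright tool 160 mm long, 110 to 180 g: a flat round foot 60 mm across and 20 mm high, tapering up to 32 mm into a straight round handle 27 mm across that runs up to 152 mm; origin at the centre of the foot's flat underside, z up along the handle. It starts standing upright in the tray.
- tray: square bamboo tray fixed on the counter, outside 112 x 112 mm, 12 mm high with walls 6 mm thick, floor 6 mm above the counter, inside 100 x 100 mm; origin at the centre of its underside. It may be on either side of the lunch box.
- bowl: blue plastic bowl 136 mm across, 62 mm high, bystander; origin at the centre of its underside
- teacup: white ceramic teacup 76 mm across, 60 mm high, bystander beyond the box; origin at the centre of its underside
- wooden_lid: round wooden pot lid 200 mm across with a bar handle, 42 mm high, bystander; origin at the centre of its underside
- skimmer: steel mesh skimmer lying on the counter, mesh 116 mm across, handle along its own -x to 310 mm, bystander; origin under the centre of the mesh
- bottle: amber sauce bottle 58 mm across, 140 mm tall, bystander; origin at the centre of its underside
- potato1: a small tan potato, egg-shaped, about 42 x 35 x 31 mm, firm, 22 to 35 g; origin at its centre. Starts on the floor of the lunch box. Lying on the floor its centre is 16 to 21 mm above the inside floor; pressing it down between the others takes a steady push of about 10 to 20 N.
- potato2: a small tan potato, egg-shaped, about 42 x 35 x 31 mm, firm, 22 to 35 g; origin at its centre. Starts on the floor of the lunch box.
- potato3: a small tan potato, egg-shaped, about 42 x 35 x 31 mm, firm, 22 to 35 g; origin at its centre. Starts on the floor of the lunch box.
- potato4: a small tan potato, egg-shaped, about 42 x 35 x 31 mm, firm, 22 to 35 g; origin at its centre. Starts on the floor of the lunch box.
- potato5: a small tan potato, egg-shaped, about 42 x 35 x 31 mm, firm, 22 to 35 g; origin at its centre. Starts on the floor of the lunch box.
- potato6: a small tan potato, egg-shaped, about 42 x 35 x 31 mm, firm, 22 to 35 g; origin at its centre. Starts on the floor of the lunch box.
- potato7: a small tan potato, egg-shaped, about 42 x 35 x 31 mm, firm, 22 to 35 g; origin at its centre. Starts riding on top of the others, its centre about 33 mm above the box's floor. Lying on the floor its centre is 16 to 21 mm above the inside floor; pressing it down between the others takes a steady push of about 10 to 20 N.
- potato8: a small tan potato, egg-shaped, about 42 x 35 x 31 mm, firm, 22 to 35 g; origin at its centre. Starts riding on top of the others, its centre about 33 mm above the box's floor.
Things that resemble listed ones, but are neither listed nor needed, are in the scene too. Of the things like the tray, leave any that is orange or turquoise; of the rest the larger one is meant.

How it is judged:
By the outcome, as a careful person would: the job done as asked, in the order asked, and still so for the second after the job is handed in, with the robot touching nothing.
It also fails if it takes over 64 s, if anything falls off the work surface, if the arm or the gripper's body presses on something with over 40 N, if the wrist force passes 120 N, or if a joint passes its speed limit or range.

## Working session

There is one attempt and no reset: what is moved stays moved. The work goes in short steps, Python scripts to look and compute and a tool call to move; the robot and the scene stay as the last step left them, time stands still between calls to the robot, and variables do not carry over. Pictures are saved under pics/ and viewed, at most 10 in all, crops included, and the job is handed in when it is done.

Besides the shell and the picture viewer there is one more tool, called after ">>>" by a JSON object that holds its "name" and its "arguments", one argument or row to a line. jog_arm: Moves the arm, as the interface text tells. Its arguments: {"type":"object","properties":{"motion":{"type":"array"}},"required":["motion"]}

```bash
ls; mkdir -p pics
cat > h.py <<'E'
from cell import env
import numpy as np, cv2
def cam(n): return env.read_camera(n)
def ray(c,u,v):
    K=np.array(c["camera_matrix"]);d=np.array([(u-K[0,2])/K[0,0],(v-K[1,2])/K[1,1]])
    s=d.copy()
    for _ in range(20): s=d/(1+c["k1"]*(s@s))
    return np.array([s[0],-s[1],-1.])
def pt(c,u,v,z=None):
    """world point; by depth map, or on plane height z"""
    T=np.linalg.inv(np.array(c["world_to_cam"]));r=ray(c,u,v)
    if z is None:
        w=c["z_map"][int(round(v)),int(round(u))]; return (T@np.r_[r*w,1])[:3]
    o=T[:3,3];d=T[:3,:3]@r; return o+d*(z-o[2])/d[2]
def proj(c,p):
    q=(np.array(c["world_to_cam"])@np.r_[p,1])[:3];s=np.array([q[0],-q[1]])/-q[2];s=s*(1+c["k1"]*(s@s))
    K=np.array(c["camera_matrix"]);return s[0]*K[0,0]+K[0,2],s[1]*K[1,1]+K[1,2]
def cloud(c):
    H,W=c["z_map"].shape;K=np.array(c["camera_matrix"])
    v,u=np.mgrid[:H,:W];d=np.stack([(u-K[0,2])/K[0,0],(v-K[1,2])/K[1,1]],-1);s=d.copy()
    for _ in range(20): s=d/(1+c["k1"]*(s**2).sum(-1,keepdims=True))
    w=c["z_map"];P=np.stack([s[...,0]*w,-s[...,1]*w,-w,np.ones_like(w)],-1)
    Q=(P@np.linalg.inv(np.array(c["world_to_cam"])).T)[...,:3];Q[w==0]=np.nan;return Q
def save(n,im): cv2.imwrite(f"pics/{n}.png",im[...,::-1])
E
python3 - <<'E'
from h import *
ims=[]
for n in("top","side"):
    c=cam(n);ims.append(c["color"]);np.save(n+"0.npy",c,allow_pickle=True)
    for t in "lunchbox lid lid_front clip clip_end tamper tray bowl bottle potato1 teacup".split():
        print(n,t,[(np.round(r["location"]).tolist(),round(r["score"],2),np.round(pt(c,*r["location"])).tolist()) for r in env.recognise(n,t)][:9])
save("top0",cv2.resize(ims[0],(800,600)));save("side0",cv2.resize(ims[1],(800,600)))
print(env.state())
E
```

```text
pics
top lunchbox [([186.0, 178.0], 0.9, [566.0, 80.0, 67.0]), ([250.0, 104.0], 0.46, [769.0, -74.0, 3.0]), ([188.0, 207.0], 0.39, [496.0, 78.0, 53.0])]
top lid [([189.0, 166.0], 0.9, [584.0, 66.0, 118.0]), ([404.0, 208.0], 0.69, [480.0, -424.0, 106.0])]
top lid_front [([186.0, 169.0], 0.7, [579.0, 74.0, 108.0])]
top clip [([183.0, 151.0], 0.6, [603.0, 69.0, 179.0])]
top clip_end [([185.0, 150.0], 0.54, [606.0, 66.0, 180.0])]
top tamper [([337.0, 208.0], 0.76, [485.0, -276.0, 72.0])]
top tray [([277.0, 202.0], 0.92, [510.0, -139.0, 4.0]), ([294.0, 284.0], 0.87, [305.0, -175.0, 7.0]), ([366.0, 277.0], 0.81, [318.0, -355.0, 4.0]), ([334.0, 226.0], 0.74, [446.0, -280.0, 10.0])]
top bowl [([102.0, 236.0], 0.97, [434.0, 305.0, 6.0])]
top bottle [([406.0, 208.0], 0.94, [477.0, -427.0, 110.0])]
top potato1 [([180.0, 196.0], 0.61, [527.0, 102.0, 31.0]), ([213.0, 197.0], 0.53, [524.0, 19.0, 27.0]), ([197.0, 215.0], 0.5, [479.0, 58.0, 33.0]), ([189.0, 206.0], 0.47, [499.0, 75.0, 53.0]), ([205.0, 206.0], 0.46, [500.0, 36.0, 51.0]), ([214.0, 211.0], 0.45, [488.0, 16.0, 33.0]), ([180.0, 217.0], 0
[... 1198 characters left out ...]
, 166.0], 0.96, [727.0, -102.0, 57.0])]
{'t': 1.2, 'joints': array([ 1.16042052e+00,  4.90893791e-01,  1.55892603e+00, -4.16083386e-05,
        1.09168470e+00, -1.05633917e-01]), 'qvel': array([ 0.00088003,  0.00034024, -0.00046354, -0.00015651,  0.00189155,
       -0.00029627]), 'tau': array([ 2.00980510e-03, -6.12473631e+01, -2.58434933e+01,  6.92813960e-02,
        4.44988918e-02, -3.06250888e-05]), 'eef_pos': array([187.53516996, 596.20195095, 292.25582283]), 'tcp_rot': array([3.14150891e+00, 4.60109648e-05, 2.83686994e+00]), 'ft_force': array([0.22162208, 1.23077416, 0.56935424]), 'moment': array([ 0.02028326, -0.01052913, -0.02206369]), 'grip_force': 0.0, 'opening': 1.0020382335839773}
```

View pics/top0.png

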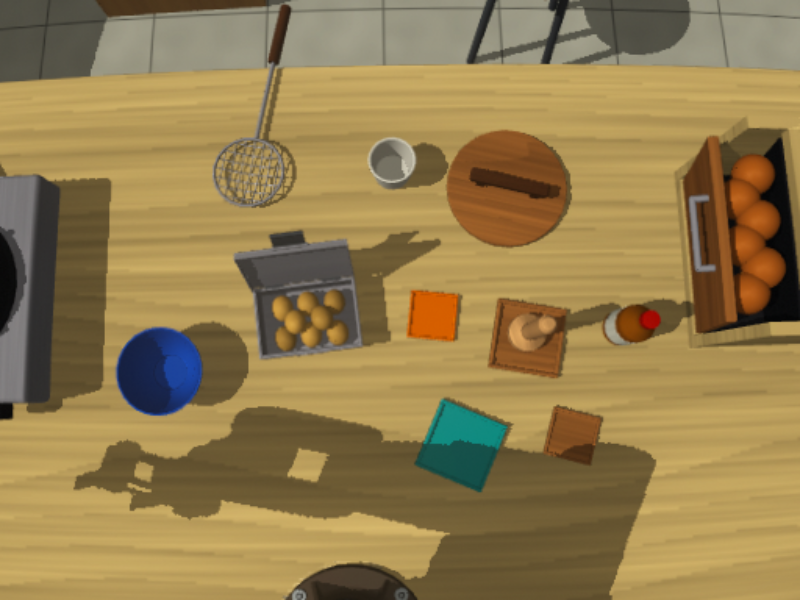

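View pics/side0.png

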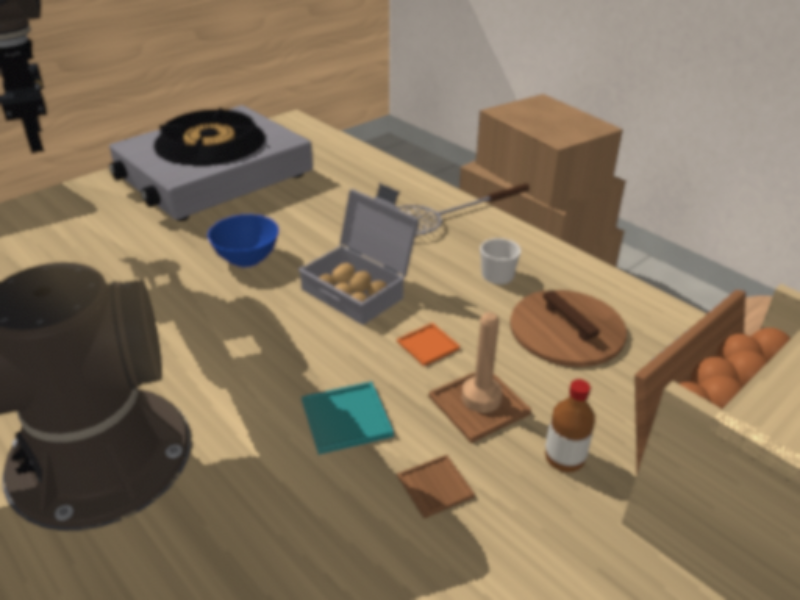

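The top view shows the box at about (305,310), with its lid leaning away and the clip at (288,238). The tamper stands in a brown tray at (528,338).

There are four tray candidates:
- orange, at (434,315)
- turquoise, at (463,445)
- small brown, at (573,435)
- larger brown, at (528,338), which holds the tamper

The larger brown one fits the description. I'll confirm it in a crop and measure.

Run:
```python
from h import *
from scipy.optimize import least_squares
T=np.load("top0.npy",allow_pickle=True).item();S=np.load("side0.npy",allow_pickle=True).item()
A=T["color"][180:320,130:390]; save("crop",cv2.resize(A,None,fx=3,fy=3,interpolation=cv2.INTER_CUBIC))
Q=[cloud(T),cloud(S)]
P=np.vstack([q.reshape(-1,3) for q in Q]);P=P[~np.isnan(P[:,0])]
# camera consistency: tamper handle per camera
for n,q in zip("TS",Q):
    p=q.reshape(-1,3);m=(abs(p[:,0]-470)<70)&(abs(p[:,1]+290)<70)&(p[:,2]>50)&(p[:,2]<168);h=p[m]
    def f(x): # vertical cylinder r 13.5
        return np.hypot(h[:,0]-x[0],h[:,1]-x[1])-13.5
    r=least_squares(f,h[:,:2].mean(0),loss="soft_l1",f_scale=2);print(n,len(h),r.x,"rms",np.sqrt(np.mean(r.fun**2)),"top",h[:,2].max())
    m=(abs(p[:,0]-470)<70)&(abs(p[:,1]+290)<70)&(p[:,2]>15)&(p[:,2]<27);h=p[m]
    r=least_squares(lambda x:np.hypot(h[:,0]-x[0],h[:,1]-x[1])-29.5,h[:,:2].mean(0),loss="soft_l1",f_scale=2);print(" foot",len(h),r.x)
    # tray
    m=(abs(p[:,0]-450)<100)&(abs(p[:,1]+285)<90)&(p[:,2]>8)&(p[:,2]<15);h=p[m]
    print(" tray rect",cv2.minAreaRect(h[:,:2].astype(np.float32)),len(h))
    # box rim
    m=(abs(p[:,0]-510)<85)&(abs(p[:,1]-60)<110)&(p[:,2]>40)&(p[:,2]<52);h=p[m]
    print(" rim rect",cv2.minAreaRect(h[:,:2].astype(np.float32)),len(h))
    # lid plane
    m=(abs(p[:,0]-590)<60)&(abs(p[:,1]-65)<120)&(p[:,2]>70)&(p[:,2]<150);h=p[m]
    c0=h.mean(0);u=np.linalg.svd(h-c0)[2];print(" lid n",u[2],c0,"yrange",h[:,1].min(),h[:,1].max())
# lid axis / near-potatoes map
```

```text
T 221 [ 479.03654263 -286.04502972] rms 3.796745666730895 top 167.70001431715104
 foot 72 [ 477.90304838 -285.79242156]
 tray rect ((442.9814147949219, -277.2601318359375), (162.10877990722656, 183.6254119873047), 89.26543426513672) 612
 rim rect ((507.97528076171875, 59.460182189941406), (113.65797424316406, 159.3525390625), 5.764033794403076) 821
 lid n [ 0.95025283  0.10599549 -0.29288995] [578.93215736  68.94782381 106.58157922] yrange -13.288352889388243 146.98771801801803
S 521 [ 478.99627258 -285.61124834] rms 2.222099575117888 top 167.82975590223975
 foot 120 [ 478.28157974 -285.65194237]
 tray rect ((440.48040771484375, -276.85626220703125), (163.13356018066406, 180.35072326660156), 89.90374755859375) 556
 rim rect ((508.51190185546875, 59.396461486816406), (117.29866790771484, 166.21096801757812), 4.634490013122559) 618
 lid n [ 0.95088905  0.10348803 -0.29171945] [579.55323336  64.67091159 109.45846606] yrange -16.670300971385018 150.03870697349203
```

View pics/crop.png

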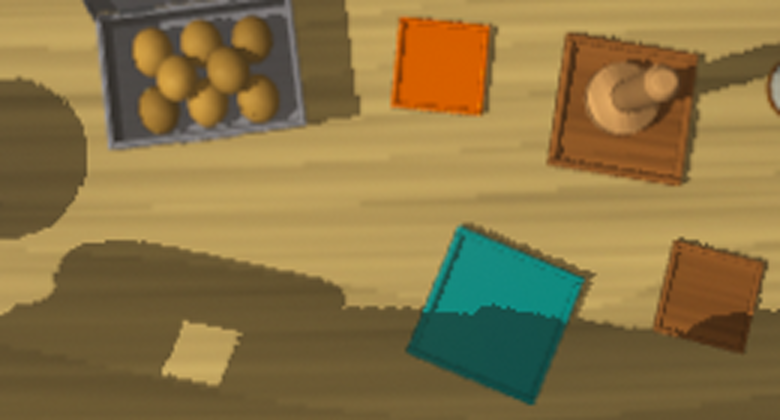

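The crop shows the larger brown tray, holding the tamper, at (625,110). The small empty brown one is at (712,295), and the orange and turquoise ones are excluded. So the tamper stands at about (478.5,-286), the box centre is about (508,59) with yaw about 6.1°, and the lid is at about 1.867 rad.

Next I align the tool yaw to the box (186°) and travel.

>>> {"name": "jog_arm", "arguments": {
  "motion": [
    [0, 0, -8, 0, 0, 0, 95],
    [0, 0, -8, 0, 0, 0, 95],
    [0, 0, -7.5, 0, 0, 0, 95],
    [0, 0, 0, -26, -52, 0, 95],
    [0, 0, 0, -26, -52, 0, 95],
    [0, 0, 0, -26, -52, 0, 95],
    [0, 0, 0, -26, -52, 0, 95],
    [0, 0, 0, -26, -52, 0, 95],
    [0, 0, 0, -26, -52, 0, 95],
    [0, 0, 0, -26, -52, 0, 95]
  ]
}}

```text
t: 2.45
eef_pos: [407.6, 251.7, 292.5]
tcp_rot: [3.141, 0.001, -3.036]
ft_force: [1.9, 0.7, 0.9]
opening: 0.997
grip_force: 0.0
```

>>> {"name": "jog_arm", "arguments": {
  "motion": [
    [0, 0, 0, -1.6, -60, 0, 95],
    [0, 0, 0, -1.6, -60, 0, 95],
    [0, 0, 0, -1.6, -60, 0, 95],
    [0, 0, 0, -1.6, -60, 0, 95],
    [0, 0, 0, -1.6, -60, 0, 95],
    [0, 0, 0, -1.6, -60, 0, 95],
    [0, 0, 0, -1.6, -60, 0, 95],
    [0, 0, 0, -1.6, -60, 0, 95],
    [0, 0, 0, -1.6, -60, 0, 95],
    [0, 0, 0, 0, 0, 0, 95]
  ]
}}

```text
t: 3.7
eef_pos: [477.9, -285.5, 291.7]
tcp_rot: [-3.141, 0.0, -3.04]
ft_force: [-0.7, -0.4, 0.0]
opening: 0.998
grip_force: 0.0
```

>>> {"name": "jog_arm", "arguments": {
  "motion": [
    [0, 0, 0, -0.5, 0, 50, 95],
    [0, 0, 0, 0, 0, 50, 95],
    [0, 0, 0, 0, 0, 20, 95],
    [0, 0, 0, 0, 0, 0, 27],
    [0, 0, 0, 0, 0, 0, 15],
    [0, 0, 0, 0, 0, 0, 15],
    [0, 0, 0, 0, 0, 0, 15],
    [0, 0, 0, 0, 0, 0, 15]
  ]
}}

```text
t: 4.7
eef_pos: [478.5, -282.1, 172.6]
tcp_rot: [-3.141, 0.0, -3.036]
ft_force: [0.9, -0.6, 1.0]
opening: 0.533
grip_force: 0.0
```

>>> {"name": "jog_arm", "arguments": {
  "motion": [
    [0, 0, 0, 0, 0, 0, 15],
    [0, 0, 0, 0, 0, 0, 15],
    [0, 0, 0, 0, 0, 0, 15],
    [0, 0, 0, 0, 0, 0, 15],
    [0, 0, 0, 0, 0, 0, 15],
    [0, 0, 0, 0, 0, 0, 15]
  ]
}}

```text
t: 5.45
eef_pos: [478.4, -282.0, 172.1]
tcp_rot: [3.141, -0.0, -3.036]
ft_force: [0.1, -0.7, -0.3]
opening: 0.281
grip_force: 30.0
```

>>> {"name": "jog_arm", "arguments": {
  "motion": [
    [0, 0, 0, 0, 0, -30, 15],
    [0, 0, 0, 0, 0, -50, 15],
    [0, 0, 0, -7.2, 22, -10, 15],
    [0, 0, 0, -7.2, 44, 0, 15],
    [0, 0, 0, -7.2, 50, 0, 15],
    [0, 0, 0, -7.2, 50, 0, 15],
    [0, 0, 0, -7.2, 50, 0, 15],
    [0, 0, 0, -7.2, 50, 0, 15],
    [0, 0, 0, -7.2, 50, 0, 15],
    [0, 0, 0, -7.4, 37, 0, 15]
  ]
}}

```text
t: 6.7
eef_pos: [498.5, 77.0, 262.4]
tcp_rot: [3.141, 0.0, -3.035]
ft_force: [-0.2, -0.7, -0.1]
opening: 0.282
grip_force: 30.0
```

Run:
```python
from h import *
s=env.state();print(s["eef_pos"],s["ft_force"])
for n in("side","top"):
    c=cam(n);q=cloud(c);e=s["eef_pos"]
    if n=="side": save("side1",cv2.resize(c["color"][60:260,140:340],(800,600)))
    p=q.reshape(-1,3);m=(np.hypot(p[:,0]-e[0],p[:,1]-e[1])<45)&(p[:,2]>85)&(p[:,2]<200);h=p[m]
    for lo,hi,R in((96,118,29.5),(133,170,13.5)):
        k=h[(h[:,2]>lo)&(h[:,2]<hi)]
        if len(k)>8:
            r=least=__import__("scipy.optimize").optimize.least_squares(lambda x:np.hypot(k[:,0]-x[0],k[:,1]-x[1])-R,e[:2],loss="soft_l1",f_scale=2);print(n,lo,len(k),r.x)
    print(h[:,2].min())
```

```text
[498.48747259  76.98538614 262.35673263] [-0.18958585 -0.65199809 -0.09530141]
side 96 133 [498.97840819  77.89102145]
side 133 108 [499.03390695  77.82970513]
97.32830170448051
top 96 20 [498.61411303  82.20740272]
99.99750232573285
```

View pics/side1.png

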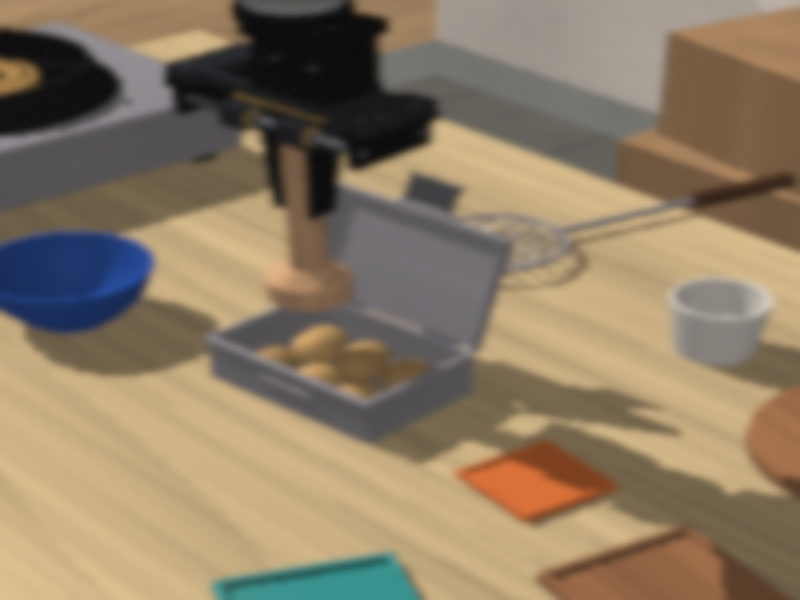

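The tamper hangs upright at (305,285) over the left rider at (320,345), with clear space to the walls. I'll press gently.

>>> {"name": "jog_arm", "arguments": {
  "motion": [
    [0, 0, 0, 0, 0, 34, 15],
    [0, 0, 0, 0, 0, 4, 15],
    [0, 0, 0, 0, 0, 4, 15],
    [0, 0, 0, 0, 0, 3, 15],
    [0, 0, 0, 0, 0, 2, 15],
    [0, 0, 0, 0, 0, 2, 15]
  ]
}}

```text
t: 7.55
eef_pos: [498.9, 75.0, 213.5]
tcp_rot: [-3.142, 0.001, -3.036]
ft_force: [-0.1, 0.1, 0.4]
opening: 0.281
grip_force: 30.0
```

>>> {"name": "jog_arm", "arguments": {
  "motion": [
    [0, 0, 0, 0, 0, 2, 15],
    [0, 0, 0, 0, 0, 2, 15],
    [0, 0, 0, 0, 0, 0, 15]
  ]
}}

```text
t: 7.92
eef_pos: [498.7, 75.1, 209.0]
tcp_rot: [3.141, -0.0, -3.036]
ft_force: [-0.3, 0.3, -0.7]
opening: 0.28
grip_force: 30.0
```

>>> {"name": "jog_arm", "arguments": {
  "motion": [
    [0, 0, 0, 0, 0, 2, 15],
    [0, 0, 0, 0, 0, 0, 15]
  ]
}}

```text
t: 8.18
eef_pos: [498.7, 75.1, 207.0]
tcp_rot: [3.142, -0.0, -3.036]
ft_force: [-0.0, -0.6, -1.2]
opening: 0.28
grip_force: 30.0
```

Run:
```python
from h import *
c=cam("side");d=cam("top")
a=cv2.resize(c["color"][130:210,180:270],(400,356),interpolation=cv2.INTER_CUBIC);b=cv2.resize(d["color"][140:230,150:240],(356,356),interpolation=cv2.INTER_CUBIC)
save("s2",np.hstack([a,b]))
q=cloud(c).reshape(-1,3);e=env.state()["eef_pos"];m=(np.hypot(q[:,0]-e[0],q[:,1]-e[1])<36)&(q[:,2]<130)
h=q[m]; 
for z in range(30,125,5):
    k=h[(h[:,2]>=z)&(h[:,2]<z+5)]
    if len(k): print(z,len(k),np.ptp(k[:,1]).round(),k.mean(0).round())
```

```text
30 35 60.0 [486.  65.  33.]
35 7 51.0 [482.  72.  36.]
40 12 33.0 [488.  56.  43.]
45 32 45.0 [485.  55.  48.]
50 33 48.0 [486.  57.  52.]
55 37 50.0 [482.  60.  58.]
60 53 55.0 [487.  63.  63.]
65 77 55.0 [491.  64.  67.]
70 40 37.0 [491.  66.  73.]
75 15 23.0 [490.  69.  77.]
80 18 20.0 [493.  66.  83.]
85 13 15.0 [492.  67.  87.]
90 18 18.0 [492.  69.  92.]
95 14 19.0 [495.  67.  97.]
100 17 20.0 [492.  67. 103.]
105 15 27.0 [492.  69. 107.]
110 15 20.0 [492.  68. 112.]
115 16 20.0 [490.  70. 118.]
120 13 15.0 [492.  66. 123.]
```

View pics/s2.png

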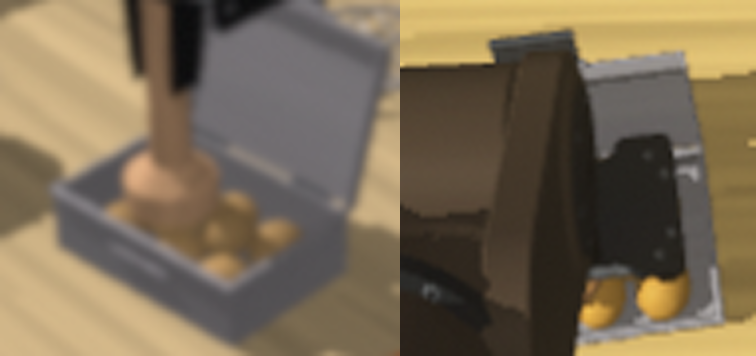

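The foot is inside the box at (170,195) in the left view, on the left potatoes, and the other rider is still up at (232,215). I'll continue in small steps, watching the force.

>>> {"name": "jog_arm", "arguments": {
  "motion": [
    [0, 0, 0, 0, 0, 2, 15],
    [0, 0, 0, 0, 0, 0, 15]
  ]
}}

```text
t: 8.52
eef_pos: [498.7, 75.0, 205.1]
tcp_rot: [3.141, -0.0, -3.036]
ft_force: [0.7, 0.1, -1.5]
opening: 0.282
grip_force: 30.0
```

>>> {"name": "jog_arm", "arguments": {
  "motion": [
    [0, 0, 0, 0, 0, 2, 15],
    [0, 0, 0, 0, 0, 0, 15]
  ]
}}

```text
t: 8.78
eef_pos: [498.7, 75.1, 203.1]
tcp_rot: [3.141, -0.0, -3.036]
ft_force: [-0.9, -0.6, -0.3]
opening: 0.278
grip_force: 30.0
```

>>> {"name": "jog_arm", "arguments": {
  "motion": [
    [0, 0, 0, 0, 0, 2, 15],
    [0, 0, 0, 0, 0, 0, 15]
  ]
}}

```text
t: 9.02
eef_pos: [498.7, 75.1, 201.1]
tcp_rot: [3.142, -0.0, -3.036]
ft_force: [0.6, 0.8, -1.0]
opening: 0.28
grip_force: 30.0
```

Run:
```python
from h import *
s=env.state();print(s["eef_pos"],s["ft_force"],s["tau"])
c=cam("side");p=cloud(c).reshape(-1,3);e=s["eef_pos"]
o=np.array([508.2,59.4]);R=np.array([[.9945,.1045],[-.1045,.9945]])
x=(p[:,:2]-o)@R.T;m=(abs(x[:,0])<47)&(abs(x[:,1])<72)&(p[:,2]>5)&(p[:,2]<62)
for X in range(-45,46,10):
    print(X,[ (lambda k:int(np.median(k)) if len(k)>1 else -1)(p[m&(abs(x[:,0]-X)<5)&(abs(x[:,1]-Y)<5)][:,2]) for Y in range(-70,75,10)])
# edge of foot bottom: project predicted foot bottom rim front point for slip tests
for zb in(35,40,45): print(zb,proj(c,[e[0]-29.5*.8,e[1]-29.5*.6,zb]))
im=c["color"][150:215,185:250];save("s3",cv2.resize(im,(600,600),interpolation=cv2.INTER_CUBIC))
```

```text
[498.73888713  75.05693566 201.08044069] [ 0.5947192  0.7710136 -1.0204442] [-1.72724681e-04 -5.13946295e+01 -1.87712145e+01 -2.72906874e-02
  3.91014805e-02 -6.16775665e-06]
-45 [-1, -1, -1, -1, -1, -1, -1, -1, -1, -1, -1, -1, -1, -1, 45]
-35 [-1, 33, 32, 33, -1, 28, 34, 49, 50, 50, 46, 34, 33, -1, 38]
-25 [-1, 30, 33, 31, 36, 27, 45, 50, 61, 23, 59, 54, 32, -1, 38]
-15 [-1, -1, 29, 37, 42, 30, 47, 60, -1, -1, -1, 59, -1, -1, 27]
-5 [-1, -1, -1, 42, 49, 45, 52, 57, -1, -1, -1, -1, -1, -1, 30]
5 [-1, -1, 27, 34, 46, -1, 48, 58, 18, -1, -1, -1, -1, -1, -1]
15 [-1, 30, 33, 30, 25, -1, -1, 54, 61, -1, -1, -1, -1, -1, -1]
25 [-1, 31, 33, 32, -1, -1, 31, 33, -1, -1, -1, -1, -1, -1, -1]
35 [-1, 30, 31, -1, -1, -1, 28, 32, -1, -1, -1, -1, -1, -1, -1]
45 [-1, -1, 35, 30, 31, 30, 21, 32, 42, 26, -1, -1, 36, -1, -1]
35 (np.float64(215.59533494674815), np.float64(182.2745533386914))
40 (np.float64(215.52341528201072), np.float64(180.7994683412372))
45 (np.float64(215.45123705780816), np.float64(179.3175986255217))
```

View pics/s3.png

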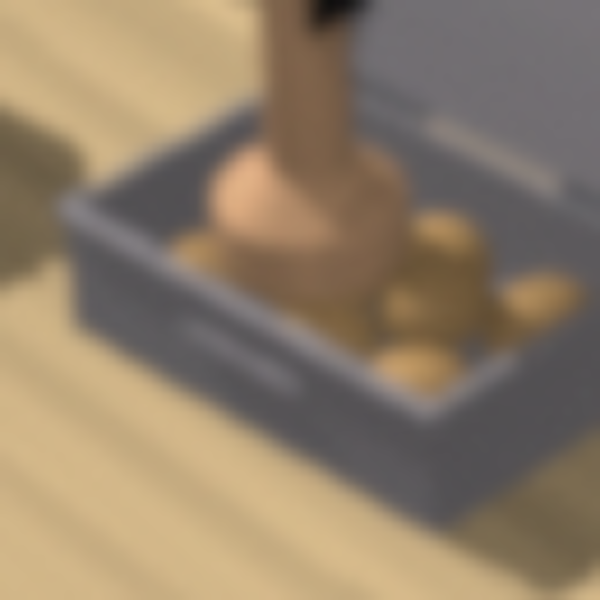

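The foot is down at (310,240) in the box. Neighbouring tops are at about 33 mm, and the right rider at (440,260) is still up. Going a little further should show real contact.

>>> {"name": "jog_arm", "arguments": {
  "motion": [
    [0, 0, 0, 0, 0, 2, 15],
    [0, 0, 0, 0, 0, 0, 15]
  ]
}}

```text
t: 9.32
eef_pos: [498.8, 75.0, 199.5]
tcp_rot: [3.142, 0.0, -3.036]
ft_force: [-1.4, -0.0, 3.9]
opening: 0.281
grip_force: 30.0
```

>>> {"name": "jog_arm", "arguments": {
  "motion": [
    [0, 0, 0, 0, 0, 1, 15],
    [0, 0, 0, 0, 0, 0, 15]
  ]
}}

```text
t: 9.57
eef_pos: [499.0, 75.1, 199.2]
tcp_rot: [-3.142, 0.001, -3.036]
ft_force: [-3.0, -0.7, 12.9]
opening: 0.281
grip_force: 30.0
```

>>> {"name": "jog_arm", "arguments": {
  "motion": [
    [0, 0, 0, 0, 0, 1, 15],
    [0, 0, 0, 0, 0, 0, 15],
    [0, 0, 0, 0, 0, 0, 15]
  ]
}}

```text
t: 9.95
eef_pos: [499.2, 75.1, 198.9]
tcp_rot: [-3.141, 0.002, -3.036]
ft_force: [-3.6, 0.3, 22.0]
opening: 0.28
grip_force: 30.0
```

>>> {"name": "jog_arm", "arguments": {
  "motion": [
    [0, 0, 0, 0, 0, -36, 15],
    [0, 0, 0, 0, -22, 0, 15],
    [0, 0, 0, 0, -22, 0, 15],
    [0, 0, 0, 0, 0, 14, 15],
    [0, 0, 0, 0, 0, 5, 15],
    [0, 0, 0, 0, 0, 2, 15],
    [0, 0, 0, 0, 0, 2, 15],
    [0, 0, 0, 0, 0, 2, 15],
    [0, 0, 0, 0, 0, 0, 15]
  ]
}}

```text
t: 11.08
eef_pos: [503.4, 31.4, 208.2]
tcp_rot: [3.141, -0.0, -3.036]
ft_force: [-0.1, -0.3, -1.3]
opening: 0.281
grip_force: 30.0
```

>>> {"name": "jog_arm", "arguments": {
  "motion": [
    [0, 0, 0, 0, 0, 2, 15],
    [0, 0, 0, 0, 0, 2, 15],
    [0, 0, 0, 0, 0, 0, 15]
  ]
}}

```text
t: 11.45
eef_pos: [503.3, 31.3, 204.0]
tcp_rot: [3.141, -0.0, -3.036]
ft_force: [1.2, 0.1, -1.0]
opening: 0.28
grip_force: 30.0
```

>>> {"name": "jog_arm", "arguments": {
  "motion": [
    [0, 0, 0, 0, 0, 2, 15],
    [0, 0, 0, 0, 0, 0, 15]
  ]
}}

```text
t: 11.7
eef_pos: [503.4, 31.3, 202.1]
tcp_rot: [3.141, -0.0, -3.036]
ft_force: [0.2, 0.2, -0.9]
opening: 0.276
grip_force: 30.0
```

>>> {"name": "jog_arm", "arguments": {
  "motion": [
    [0, 0, 0, 0, 0, 2, 15],
    [0, 0, 0, 0, 0, 1, 15],
    [0, 0, 0, 0, 0, 0, 15]
  ]
}}

```text
t: 12.08
eef_pos: [503.4, 31.3, 199.1]
tcp_rot: [3.141, -0.0, -3.036]
ft_force: [0.6, -0.1, -1.0]
opening: 0.281
grip_force: 30.0
```

>>> {"name": "jog_arm", "arguments": {
  "motion": [
    [0, 0, 0, 0, 0, 1, 15],
    [0, 0, 0, 0, 0, 0, 15]
  ]
}}

```text
t: 12.32
eef_pos: [503.7, 31.3, 198.7]
tcp_rot: [-3.141, 0.001, -3.036]
ft_force: [0.1, 0.2, 4.9]
opening: 0.279
grip_force: 30.0
```

>>> {"name": "jog_arm", "arguments": {
  "motion": [
    [0, 0, 0, 0, 0, 1, 15],
    [0, 0, 0, 0, 0, 1, 15],
    [0, 0, 0, 0, 0, 0, 15]
  ]
}}

```text
t: 12.7
eef_pos: [504.8, 31.3, 198.2]
tcp_rot: [-3.141, 0.005, -3.036]
ft_force: [-0.2, 0.6, 21.5]
opening: 0.28
grip_force: 30.0
```

>>> {"name": "jog_arm", "arguments": {
  "motion": [
    [0, 0, 0, 0, 0, -30, 15],
    [0, 0, 0, 0, 0, -50, 15],
    [0, 0, 0, 0, -50, 0, 15],
    [0, 0, 0, 0, -50, 0, 15],
    [0, 0, 0, 0, -50, 0, 15],
    [0, 0, 0, 0, -50, 0, 15],
    [0, 0, 0, 0, 0, 0, 15]
  ]
}}

```text
t: 13.58
eef_pos: [524.4, -170.4, 275.7]
tcp_rot: [-3.141, -0.0, -3.04]
ft_force: [0.4, 1.5, -1.4]
opening: 0.277
grip_force: 30.0
```

Run:
```python
from h import *
o=np.array([508.2,59.4]);R=np.array([[.9945,.1045],[-.1045,.9945]])
im=[]
for n in("top","side"):
    c=cam(n);p=cloud(c).reshape(-1,3)
    x=(p[:,:2]-o)@R.T;m=(abs(x[:,0])<47)&(abs(x[:,1])<72)&(p[:,2]>0)&(p[:,2]<62)
    print(n)
    for X in range(-45,46,10):
        print(X,[ (lambda k:int(np.max(k)) if len(k)>0 else -1)(p[m&(abs(x[:,0]-X)<5)&(abs(x[:,1]-Y)<5)][:,2]) for Y in range(-70,75,10)])
    cr=c["color"][150:230,150:240] if n=="top" else c["color"][130:210,180:270]
    im.append(cv2.resize(cr,(400,356),interpolation=cv2.INTER_CUBIC))
    print([np.round(pt(c,*r["location"])).tolist() for r in env.recognise(n,"potato1")])
save("p4",np.hstack(im))
```

```text
top
-45 [6, 25, 31, 33, 31, 6, 32, 30, 30, 7, 27, 33, 29, 6, 7]
-35 [5, 32, 34, 34, 29, 26, 36, 36, 30, 7, 35, 35, 35, 29, 5]
-25 [5, 30, 36, 35, 29, 29, 35, 35, 32, 26, 32, 35, 36, 31, 7]
-15 [5, 28, 32, 30, 31, 28, 33, 33, 32, 35, 34, 32, 32, 22, 4]
-5 [6, 9, 5, 30, 34, 33, 27, 6, 34, 36, 32, 21, 6, 10, 6]
5 [6, 7, 25, 32, 37, 34, 30, 24, 32, 34, 33, 28, 25, 5, 5]
15 [6, 31, 35, 34, 35, 33, 32, 33, 32, 29, 29, 34, 33, 27, 6]
25 [24, 34, 37, 34, 26, 21, 33, 35, 35, 27, 34, 35, 35, 28, 6]
35 [25, 35, 35, 35, 6, 7, 31, 34, 34, 28, 28, 34, 33, 30, 5]
45 [7, 28, 32, 28, 6, 5, 23, 30, 30, 20, 25, 31, 30, 6, 5]
[[537.0, 10.0, 37.0], [490.0, 11.0, 33.0], [479.0, 54.0, 32.0], [533.0, 64.0, 34.0], [503.0, 78.0, 31.0], [477.0, 93.0, 31.0], [512.0, 34.0, 37.0]]
side
-45 [-1, -1, -1, -1, -1, -1, 37, -1, -1, -1, -1, -1, -1, -1, 50]
-35 [-1, 33, 35, 33, 28, 26, 34, 31, 30, -1, 33, 35, 32, -1, 48]
-25 [-1, 34, 34, 35, -1, 30, 34, 34, 26, 30, 32, 36, 35, -1, 51]
-15 [-1, 29, 31, 33, 33, 28, 32, 30, 34, 34, 33, 33, -1, -1, 49]
-5 [-1, -1, 27, 33, 36, 33, 4, 26, 34, 38, -1, 28, -1, -1, 49]
5 [-1, 31, 26, 34, 35, 32, -1, 24, 32, 34, 33, 31, 29, 8, 49]
15 [-1, 30, 35, 30, 33, 31, 33, 31, 28, 27, 31, 33, 33, 4, 24]
25 [-1, 37, 36, 34, 3, 28, 33, 37, 33, 25, 30, 34, 34, -1, 6]
35 [-1, 33, 34, 32, -1, 28, 33, 35, 33, -1, 26, 34, 33, -1, -1]
45 [-1, 50, 41, 36, 48, 26, 46, 50, 50, 49, 51, 51, 45, 50, 41]
[[488.0, 88.0, 28.0], [524.0, 99.0, 28.0], [510.0, 25.0, 34.0], [535.0, 7.0, 32.0]]
```

View pics/p4.png

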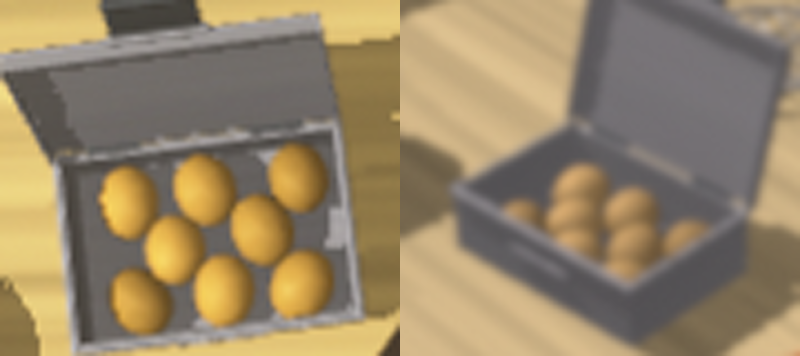

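All eight potatoes lie in one layer with tops at 33–37 mm, below the 47 mm rim. The top view shows three at the back, two in the middle and three in front. I'll return the tamper.

>>> {"name": "jog_arm", "arguments": {
  "motion": [
    [0, 0, 0, 20.6, -35.6, 0, 15],
    [0, 0, 0, 20.6, -35.6, 0, 15],
    [0, 0, 0, 20.6, -35.6, 0, 15],
    [0, 0, 0, 0, 0, 50, 15],
    [0, 0, 0, 0, 0, 40, 15],
    [0, 0, 0, 0, 0, 9, 15],
    [0, 0, 0, 0, 0, 2, 15],
    [0, 0, 0, 0, 0, 0, 15]
  ]
}}

```text
t: 14.78
eef_pos: [474.8, -280.2, 176.5]
tcp_rot: [-3.14, 0.002, -3.036]
ft_force: [0.2, -0.4, -1.6]
opening: 0.279
grip_force: 30.0
```

>>> {"name": "jog_arm", "arguments": {
  "motion": [
    [0, 0, 0, 0, 0, 1, 15],
    [0, 0, 0, 0, 0, 1, 15],
    [0, 0, 0, 0, 0, 0, 15]
  ]
}}

```text
t: 15.15
eef_pos: [474.2, -280.3, 173.4]
tcp_rot: [-3.141, 0.0, -3.036]
ft_force: [-0.8, 0.4, -1.5]
opening: 0.279
grip_force: 30.0
```

>>> {"name": "jog_arm", "arguments": {
  "motion": [
    [0, 0, 0, 0, 0, 1, 15],
    [0, 0, 0, 0, 0, 1, 15],
    [0, 0, 0, 0, 0, 0, 15]
  ]
}}

```text
t: 15.52
eef_pos: [474.2, -280.4, 171.8]
tcp_rot: [-3.141, 0.0, -3.036]
ft_force: [-2.5, 1.1, 6.2]
opening: 0.279
grip_force: 30.0
```

>>> {"name": "jog_arm", "arguments": {
  "motion": [
    [0, 0, 0, 0, 0, 1, 15],
    [0, 0, 0, 0, 0, 0, 15]
  ]
}}

```text
t: 15.78
eef_pos: [474.3, -280.3, 171.7]
tcp_rot: [-3.141, 0.001, -3.036]
ft_force: [-4.3, 2.4, 19.1]
opening: 0.278
grip_force: 30.0
```

>>> {"name": "jog_arm", "arguments": {
  "motion": [
    [0, 0, 0, 0, 0, -1, 15],
    [0, 0, 0, 0, 0, 0, 95],
    [0, 0, 0, 0, 0, 0, 95],
    [0, 0, 0, 0, 0, 0, 95],
    [0, 0, 0, 0, 0, 0, 95],
    [0, 0, 0, 0, 0, 0, 95],
    [0, 0, 0, 0, 0, -50, 95],
    [0, 0, 0, 0, 0, -60, 80],
    [0, 0, 0, 0, 0, -8, 72],
    [0, 0, 0, 0, 0, 0, 72]
  ]
}}

```text
t: 17.02
eef_pos: [474.1, -280.2, 289.3]
tcp_rot: [-3.141, 0.001, -3.036]
ft_force: [-0.4, -0.1, -0.2]
opening: 0.762
grip_force: 0.0
```

Run:
```python
from h import *
from scipy.optimize import least_squares
c=cam("side");p=cloud(c).reshape(-1,3)
for lo,hi,R in((15,26,29.5),(50,155,13.5)):
    h=p[(abs(p[:,0]-475)<50)&(abs(p[:,1]+283)<50)&(p[:,2]>lo)&(p[:,2]<hi)]
    print(len(h),least_squares(lambda x:np.hypot(h[:,0]-x[0],h[:,1]-x[1])-R,h[:,:2].mean(0),loss="soft_l1",f_scale=2).x)
print(env.state()["eef_pos"],env.state()["opening"])
# clip angle from the initial clouds
R=np.array([[.9945,.1045],[-.1045,.9945]])
h=p[(p[:,2]>100)&(p[:,2]<200)&(abs(p[:,0]-595)<40)&(abs(p[:,1]-68)<85)]
x=(h[:,:2]-[508.2,59.4])@R.T
for z in range(100,195,6):
    k=(h[:,2]>=z)&(h[:,2]<z+6)
    if k.sum()>2: print(z,k.sum(),np.median(x[k,0]).round(1),x[k,1].min().round(),x[k,1].max().round())
```

```text
93 [ 473.45195606 -279.8665962 ]
428 [ 474.07879399 -279.51069411]
[ 473.91358478 -280.07960626  288.30735266] 0.7586047338764321
100 96 69.6 -79.0 80.0
106 101 71.7 -82.0 84.0
112 91 73.5 -80.0 76.0
118 101 75.0 -81.0 81.0
124 105 77.0 -83.0 77.0
130 101 79.4 -81.0 80.0
136 95 80.7 -81.0 77.0
142 91 82.3 -81.0 78.0
148 76 81.6 -81.0 78.0
154 74 83.2 -80.0 76.0
160 31 90.7 -21.0 22.0
166 33 93.6 -22.0 22.0
172 29 95.7 -27.0 22.0
178 14 96.0 -24.0 17.0
```

The tamper stands upright at about (474,-280), with foot and handle aligned. Now I go behind the lid, with the fingers open 72 mm to straddle the clip.

>>> {"name": "jog_arm", "arguments": {
  "motion": [
    [0, 0, 0, -27, 47.7, 0, 72],
    [0, 0, 0, -27, 47.7, 0, 72],
    [0, 0, 0, -27, 47.7, 0, 72],
    [0, 0, 0, -27, 47.7, 0, 72],
    [0, 0, 0, -27, 47.7, 0, 72],
    [0, 0, 0, -27, 47.7, 0, 72],
    [0, 0, 0, -27, 47.7, 0, 72],
    [0, 0, 0, 0, 0, 45, 72],
    [0, 0, 0, 0, 0, 35, 72],
    [0, 0, 0, 0, 0, 0, 72]
  ]
}}

```text
t: 18.32
eef_pos: [625.8, 71.7, 205.3]
tcp_rot: [3.141, -0.007, -3.036]
ft_force: [0.4, -0.3, -0.0]
opening: 0.759
grip_force: 0.0
```

>>> {"name": "jog_arm", "arguments": {
  "motion": [
    [0, 0, 0, 20, 0, -1, 72],
    [0, 0, 0, 20, 0, -1, 72],
    [0, 0, 0, 20, 0, -1, 72],
    [0, 0, 0, 22, 0, 0, 72],
    [0, 0, 0, 0, 0, 0, 72]
  ]
}}

```text
t: 18.95
eef_pos: [545.2, 62.8, 213.3]
tcp_rot: [3.142, 0.001, -3.037]
ft_force: [-0.5, 0.1, 0.6]
opening: 0.757
grip_force: 0.0
```

>>> {"name": "jog_arm", "arguments": {
  "motion": [
    [0, 0, 0, 12, 0, 4, 72],
    [0, 0, 0, 12, 0, 6, 72],
    [0, 0, 0, 10, 0, 9, 72],
    [0, 0, 0, 9, 0, 10, 72],
    [0, 0, 0, 7, 0, 12, 72],
    [0, 0, 0, 6, 0, 12, 72],
    [0, 0, 0, 0, 0, 0, 72]
  ]
}}

```text
t: 19.82
eef_pos: [489.0, 57.1, 158.2]
tcp_rot: [3.141, -0.002, -3.036]
ft_force: [-0.1, -1.1, 0.0]
opening: 0.754
grip_force: 0.0
```

>>> {"name": "jog_arm", "arguments": {
  "motion": [
    [0, 0, 0, 3, 0, 12, 72],
    [0, 0, 0, 2, 0, 10, 72],
    [0, 0, 0, 0, 0, 3, 72],
    [0, 0, 0, 0, 0, 0, 72]
  ]
}}

```text
t: 20.32
eef_pos: [484.8, 56.6, 134.0]
tcp_rot: [3.141, -0.0, -3.036]
ft_force: [0.3, 0.4, -0.0]
opening: 0.756
grip_force: 0.0
```

>>> {"name": "jog_arm", "arguments": {
  "motion": [
    [0, 0, 0, 0, 0, 2, 72],
    [0, 0, 0, 0, 0, 0, 72]
  ]
}}

```text
t: 20.58
eef_pos: [484.9, 56.6, 132.3]
tcp_rot: [3.142, 0.0, -3.036]
ft_force: [-0.4, -0.3, -0.9]
opening: 0.755
grip_force: 0.0
```

>>> {"name": "jog_arm", "arguments": {
  "motion": [
    [0, 0, 0, 0, 0, 2, 72],
    [0, 0, 0, 0, 0, 0, 72]
  ]
}}

```text
t: 20.82
eef_pos: [484.8, 56.6, 130.2]
tcp_rot: [3.141, -0.0, -3.036]
ft_force: [0.5, 0.7, 0.3]
opening: 0.753
grip_force: 0.0
```

>>> {"name": "jog_arm", "arguments": {
  "motion": [
    [0, 0, 0, 0, 0, 1.5, 72],
    [0, 0, 0, 0, 0, 0, 72]
  ]
}}

```text
t: 21.08
eef_pos: [484.9, 56.6, 129.3]
tcp_rot: [-3.142, 0.001, -3.036]
ft_force: [-2.6, -0.2, 10.2]
opening: 0.757
grip_force: 4.9
```

>>> {"name": "jog_arm", "arguments": {
  "motion": [
    [0, 0, 0, 0, 0, 0.8, 72],
    [0, 0, 0, 0, 0, 0, 72],
    [0, 0, 0, 0, 0, -40, 20],
    [0, 0, 0, 0, 0, -60, 0],
    [0, 0, 0, 60, 0, 0, 0],
    [0, 0, 0, 30, 0, 0, 0],
    [0, 0, 0, 0, 0, 0, 0]
  ]
}}

```text
t: 21.95
eef_pos: [393.8, 47.1, 228.3]
tcp_rot: [3.141, -0.0, -3.037]
ft_force: [0.2, -0.2, 1.1]
opening: 0.29
grip_force: 0.0
```

Run:
```python
from h import *
c=cam("side");p=cloud(c).reshape(-1,3)
print(env.state()["eef_pos"],env.state()["opening"])
R=np.array([[.9945,.1045],[-.1045,.9945]]);x=(p[:,:2]-[508.2,59.4])@R.T
m=(abs(x[:,1])<78)&(p[:,2]>35)&(p[:,2]<100)
for X in range(-100,65,6):
    k=m&(abs(x[:,0]-X)<3);a=k&(abs(x[:,1])<20)
    if k.sum()>3: print(X,k.sum(),np.median(p[k,2]).round(1),a.sum(),np.median(p[a,2]).round(1) if a.any() else "")
save("s5",cv2.resize(c["color"][130:220,170:280],(733,600),interpolation=cv2.INTER_CUBIC))
```

```text
[395.30597204  47.09145045 228.30968429] 0.24320984841194182
-88 8 55.3 6 55.3
-82 26 55.8 20 56.1
-76 19 54.8 17 54.8
-70 22 54.5 18 54.7
-64 18 53.8 15 53.9
-58 95 48.8 21 52.1
-52 126 50.6 21 52.5
-46 90 52.7 28 52.7
-40 83 54.4 19 54.7
-34 79 54.8 22 55.4
-28 66 55.0 16 55.9
-22 69 54.7 16 55.4
-16 76 54.6 17 54.6
-10 60 54.9 21 54.1
-4 74 55.1 16 55.4
2 75 55.1 20 55.0
8 61 54.9 15 54.9
14 71 55.1 18 55.3
20 67 54.8 17 55.3
26 61 54.8 16 54.7
32 73 55.1 16 54.6
38 58 54.5 16 54.0
44 47 52.9 14 52.8
50 59 52.5 11 52.5
56 14 50.6 3 50.0
```

View pics/s5.png

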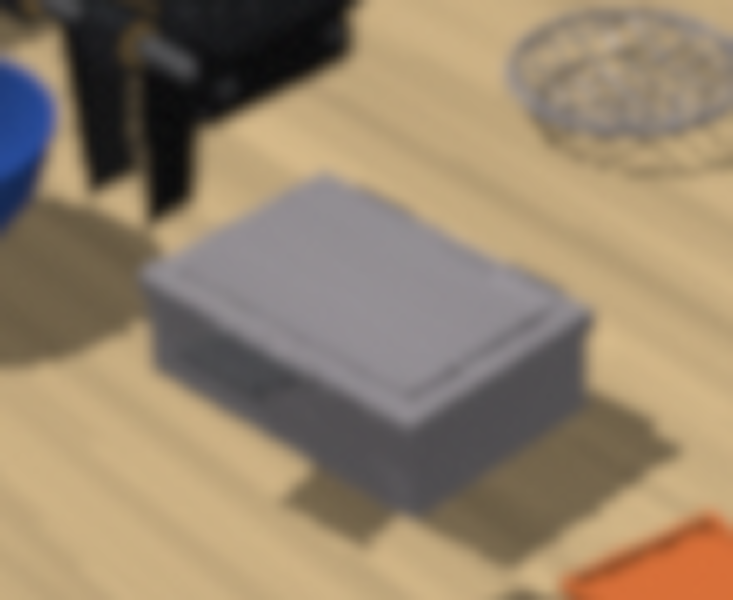

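The lid is shut: the panel is flat at 55 mm and the edge at 51. The clip sticks straight out from its front edge, and its shadow shows at (340,510). Now I fold it with closed fingers.

>>> {"name": "jog_arm", "arguments": {
  "motion": [
    [0, 0, 0, -18, 0, 0, 0],
    [0, 0, 0, -18, 0, 30, 0],
    [0, 0, 0, 0, 0, 50, 0],
    [0, 0, 0, 0, 0, 10, 0],
    [0, 0, 0, 0, 0, 8, 0],
    [0, 0, 0, 0, 0, 8, 0],
    [0, 0, 0, 0, 0, 8, 0],
    [0, 0, 0, 0, 0, 8, 0],
    [0, 0, 0, 0, 0, 8, 0],
    [0, 0, 0, 0, 0, 0, 0]
  ]
}}

```text
t: 23.25
eef_pos: [431.1, 50.9, 97.5]
tcp_rot: [3.141, -0.001, -3.036]
ft_force: [-1.1, -1.0, 0.3]
opening: 0.0
grip_force: 0.0
```

>>> {"name": "jog_arm", "arguments": {
  "motion": [
    [0, 0, 0, -4, 0, 2, 0],
    [0, 0, 0, -3, 0, 0, 0],
    [0, 0, 0, -2, 0, 0, 0],
    [0, 0, 0, 0, 0, 0, 0]
  ]
}}

```text
t: 23.75
eef_pos: [436.6, 51.7, 95.6]
tcp_rot: [3.14, -0.01, -3.036]
ft_force: [-16.9, -5.0, 9.7]
opening: 0.007
grip_force: 8.5
```

>>> {"name": "jog_arm", "arguments": {
  "motion": [
    [0, 0, 0, -1, 0, 0, 0],
    [0, 0, 0, -1, 0, 0, 0],
    [0, 0, 0, 0, 0, 0, 0]
  ]
}}

```text
t: 24.12
eef_pos: [437.2, 51.9, 95.5]
tcp_rot: [3.14, -0.013, -3.036]
ft_force: [-21.3, -8.9, 11.7]
opening: 0.008
grip_force: 11.5
```

>>> {"name": "jog_arm", "arguments": {
  "motion": [
    [0, 0, 0, 10, 0, 0, 0],
    [0, 0, 0, 30, 0, 0, 0],
    [0, 0, 0, 30, 0, -40, 0],
    [0, 0, 0, 0, 50, -60, 0],
    [0, 0, 0, 0, 50, 0, 0],
    [0, 0, 0, 0, 0, 0, 0]
  ]
}}

```text
t: 24.88
eef_pos: [363.0, 136.5, 184.8]
tcp_rot: [3.141, 0.003, -3.032]
ft_force: [1.6, -0.4, -0.8]
opening: 0.001
grip_force: 0.0
```

Run:
```python
from h import *
c=cam("side");d=cam("top")
R=np.array([[.9945,.1045],[-.1045,.9945]])
for q in(c,d):
    p=cloud(q).reshape(-1,3)
    x=(p[:,:2]-[508.2,59.4])@R.T
    m=(abs(x[:,1])<20)&(x[:,0]>-100)&(x[:,0]<-48)
    b=(abs(x[:,1])<70)&(abs(x[:,1])>28)&(x[:,0]>-100)&(x[:,0]<-48)
    for z in range(8,60,5):
        k=m&(abs(p[:,2]-z)<2.5);j=b&(abs(p[:,2]-z)<2.5); print(z,k.sum(),np.median(x[k,0]).round(1) if k.any() else "",np.median(x[j,0]).round(1) if j.any() else "")
print(env.state()["eef_pos"])
a=cv2.resize(c["color"][145:215,175:255],(400,350),interpolation=cv2.INTER_CUBIC);b=cv2.resize(d["color"][150:230,150:240],(400,350),interpolation=cv2.INTER_CUBIC)
save("s6",np.hstack([a,b]))
```

```text
8 12 -54.2 -53.7
13 9 -55.3 -53.3
18 0  -53.5
23 9 -62.3 -53.9
28 19 -61.0 -54.1
33 14 -60.3 -53.8
38 13 -61.9 -54.0
43 12 -60.7 -55.5
48 17 -60.8 -55.3
53 42 -54.9 -53.3
58 3 -51.9 
8 0  -65.1
13 0  -52.8
18 0  
23 9 -62.3 
28 8 -61.4 
33 1 -60.9 
38 0  
43 0  -56.3
48 24 -55.8 -52.5
53 72 -54.9 -51.8
58 1 -53.0 -51.4
[363.09872812 134.47572481 184.01255291]
```

View pics/s6.png

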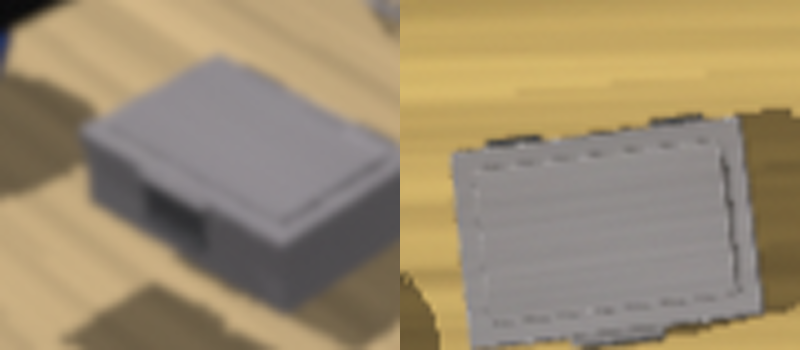

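The clip lies flat against the front wall, as the dark patch at (175,220) in the left view shows. Its face is uniform at about -61 mm, parallel to the wall, and it stopped hard under 20 N. The lid is flush, and the arm is clear.

```bash
python3 -c "
from cell import env
print(env.job_done())"
```

```text
the job is handed in; nothing more can be done
None
```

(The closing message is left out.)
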